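Let the hand winch back one notch

ROBOT

A 6-joint arm with a two-finger parallel gripper is mounted at the origin on the work surface. World frame = base frame: x ahead of the robot, y to its left, z up, the work surface at z = 0. Lengths are in m, angles in rad, forces in N, time in s.
With the tool pointing down it reaches from about 0.325 to 0.775 m from the base axis. Payload 9.3 kg.
Tool frame: the origin (TCP) lies on the centre line of the jaws, within the pads' length; the fingertips stand 25 mm ahead of it and the grasp point (between the pads) lies 6 mm ahead of it; z points along the fingers, y is the line along which they close (so a half turn about z gives the same grasp; the last joint's range is limited). The gripper opens to 85 mm and grips with 20 to 120 N. Pads are 22 mm wide; open, the fingers measure 114 mm over their backs; the gripper's body (76 mm by 85 mm) begins 54 mm behind the grasp point. The pads swing forward as they close: fully open they stand 13 mm farther back than shut.
Start: joints at [1.09, 0.259, 0.021, 1.334, 0, 1.418], TCP at [0.177, 0.521, 0.256] pointing down, gripper open.
Joint ranges: [-3.04, 3.04], [-0.91, 1.82], [-1.04, 1.36], [-1.92, 1.95], [-1.52, 1.45], [-3.14, 3.14]. Speed limits (rad/s): [2.22, 2.22, 2.79, 3.14, 3.14, 3.14].

INTERFACE

Orientations are given as [roll, pitch, yaw] about the fixed x, y, z axes, in that order (R = Rz(yaw) Ry(pitch) Rx(roll)).
In Python, from cell import r, ungrasp, grab, kinematics, viewer, job, current_t, current_joints, current_dq, current_tau, current_ee_pos, current_tool_rot, current_ft_force, current_moment, current_gripper_width, current_grasp_force gives the robot as it stands. Calls block until the motion is done:
- r.goto(position, orientation): joint-space move of the TCP to a pose.
- r.move_straight(position, rot=None, speed=0.15, f_stop=None): straight line of the TCP; rot=None keeps the orientation; speed is the mean speed in m/s. With f_stop (N) it stops when the force on the tool has changed by that much, and returns True; else False.
- r.move_joints(angles): joint-space move.
- ungrasp() and grab(grasp_force=None): open the fingers fully, or close them until they stop; grasp_force is the grip in N (None keeps the last).
- r.hold(seconds).
- kinematics.inverse_kinematics(position, orientation): joint angles nearest the present ones, or None.
- viewer.camera(name): name is "scene" or "top"; returns (picture, depth): 400x640x3 uint8, blue, green, red; 400x640 float32, m along the optical axis (not along the pixel's ray), 0 where there is no reading.
- viewer.camera_info(name): a dict with "mtx" (3x3 intrinsics, pixels), "dist_coeffs" ([k1, k2, p1, p2, k3] as OpenCV has them; the pictures are not rectified), "rvec" (rotation vector, rad) and "tvec" (3), from world to camera coordinates, as OpenCV has them. Camera axes: x right, y down, z forward; pixel columns grow to the right and rows downward; lengths in m; the calibration is good to about 2 mm. A picture is of the moment at which its call begins. camera_info takes no time and is no camera call.
A pose or a line that the arm cannot do raises r.Unreachable and nothing moves.
- job.finish_job(): hands the job in; it is judged then, once.
Readings, each from a call of its own:
- current_t(): time.
- current_joints(): joint angles.
- current_dq(): joint speeds.
- current_tau(): joint torques, N m.
- current_ee_pos(): TCP position.
- current_tool_rot(): TCP orientation.
- current_ft_force(): force on the tool from outside, world axes, zero at the start.
- current_moment(): the same for the moment, N m.
- current_gripper_width(): finger opening in m.
- current_grasp_force(): force on a finger pad.
Only numpy, scipy, OpenCV 4.12 (cv2) and the standard library are available. Lean on these libraries where they do the work, as an engineer would, in place of code of your own. Each camera call takes 0.05 s, during which the arm holds its last target. There are 200 camera calls.

TASK

The drum of the hand winch on the bench stands one notch too far forward. With a fingertip, lift the ratchet pawl off the toothed wheel by its finger tab and tip it right over onto its stop pin, push the wheel backward one notch (the top of the wheel goes towards the pawl's pivot side), then tip the pawl back so that it drops fully home into the next notch. Push gently, grip nothing, and leave the crank, tin and valve body where they are.

Things in the scene. Friction and masses are not known exactly. Their poses are not given: they have to be found in the camera images.
- winch: Hand winch bolted down: blue base plate (x -118 to 132, y -40 to 175 mm, 8 thick) and side plates (y 14-20, 136-142 mm, 138 high) with a bare drum, its flanges 150 mm high. Steel ratchet wheel and pawl outside the plate at y 14. Origin: on the bench below the wheel's middle. z up; x in the wheel's plane, towards the pawl's pivot (roughly away from the robot); y along the axle, wheel to drum.
- ratchet_wheel: Plain steel ratchet wheel on the axle, origin at its centre 100 mm above the bench; 14 mm thick (winch y -7 to 7). 8 teeth 45 degrees apart, tip radius 75, root radius 54 mm, 9 mm wide at the tip. The flank facing the pawl's nose is radial, the other slopes (tooth about 17 degrees wide at the root). Gaps are 49 mm wide at the tips, 26 at the root, open from above.
- wheel_shaft (a joint): Turn of wheel, axle and drum, rad; positive = backward: the wheel's top moves to winch +x. 0: a tooth bears on the seated pawl's nose, which blocks backward turning. Starts at -0.22 to -0.08 (play of the same notch). One notch is 0.785; the pawl seats in the next notch with the wheel at 0.40 to 0.75. Friction about 0.22 N m (3 N at the rim): it stays where left.
- top_tooth (a point): Point on the wheel: tip edge of the sloping flank, mid thickness, of the tooth at the top of the wheel away from the pawl; radius 75 mm. With the wheel at q it is at angle q - 0.471 rad from straight above the axle, positive to winch +x. A finger in the gap on its -x side, tip some 155 mm above the bench, moved to winch +x, turns the wheel backward.
- pawl: Plain steel pawl: a bar 14 mm thick with a nose for the wheel and at its free end a flat finger tab, 34 mm wide (along winch y), 9 thick, 35 long. Origin at its pivot pin: winch x 88 mm, 68 mm above the bench, in the wheel's plane. Seated, it leans on the wheel, its tab standing above the wheel's top; the end of the tab is 28 mm higher than the rim, so a fingertip fits beside it above the rim.
- pawl_pivot (a joint): Swing of the pawl, rad; 0: nose home in a notch; about 0.34: nose resting on a tooth; 0.40: balance; 0.85: thrown over, on its stop pin away from the wheel. It falls by its weight to the side of the balance it is on (0.5 N at the tab moves it). Positive: the tab goes up and to winch +x.
- pawl_tip (a point): Middle of the free end of the pawl's finger tab. Seated: 20 mm along winch x, 203 mm above the bench. Thrown over: about 145 mm along winch x, 208 mm above the bench. It is 151 mm from the pivot pin.
- crank: The winch's loose crank handle lying on the bench: flat steel bar 200 mm long with a black upright grip, 109 mm high. Origin below the middle of the bar. Bystander.
- grease_tin: Loose tin, 68 mm diameter, 85 mm high. Origin under its centre. Bystander.
- valve_body: Loose aluminium gearbox valve body, 110 x 170 x 28 mm, lying flat. Origin under its centre. Bystander.

How it is judged:
On the way, in this order (a step that is already met when the one before it is completed fails the run):
1. the pawl is lifted off the wheel and thrown over onto its stop, the wheel still in its old notch (value of joint pawl_pivot above 0.75 rad and value of joint wheel_shaft between -0.4 and 0.15 rad), for 0.2 s.
2. with the pawl off, the wheel is pushed backward one notch (value of joint pawl_pivot above 0.75 rad and value of joint wheel_shaft between 0.36 and 0.8 rad), for 0.2 s.
At the end, for the whole second after the job is handed in: The pawl's nose is fully home (pawl swing below 0.06 rad) in the notch next to the one it started in: the wheel has gone backward one notch (wheel turn between 0.36 and 0.80 rad, which is all the play of that notch) and is at rest (value of joint pawl_pivot below 0.06 rad and value of joint wheel_shaft between 0.36 and 0.8 rad and velocity of joint wheel_shaft between -0.05 and 0.05 rad/s); the robot touches nothing.
It fails at once if the wheel is let back by more than one notch (value of joint wheel_shaft above 1.15 rad).
It fails at once if the wheel is wound forward instead (value of joint wheel_shaft below -0.6 rad).
It fails at once if the pawl is pinched or forced (over 30 N) (contact force between the fingers and pawl above 30 N).
It fails at once if the wheel is pinched or pressed hard while it stands still (over 35 N), or struck (over 80 N) ((contact force between the fingers and ratchet_wheel above 35 N and velocity of joint wheel_shaft between -0.1 and 0.1 rad/s) or contact force between the fingers and ratchet_wheel above 80 N).
It fails at once if the crank, tin or valve body is disturbed (over 20 mm) (distance of any of crank, grease_tin, valve_body from where it was at the start of the episode above 0.02 m).
It also fails if it takes over 56 s, if anything falls off the work surface, if the arm or the gripper's body presses on something with over 40 N, if the wrist force passes 120 N, or if a joint passes its speed limit or range.

## Working session

There is one attempt and no reset: what is moved stays moved. The work goes in short steps, each a Python script; the robot and the scene stay as the last script left them, time stands still between calls to the robot, and variables do not carry over. Pictures are saved under pics/ and viewed, at most 10 in all, crops included, and the job is handed in when it is done.

```bash
mkdir -p pics; ls
python3 - <<'E'
from cell import *
import cv2,numpy as np
for n in("scene","top"):
    p,d=viewer.camera(n); cv2.imwrite(f"pics/{n}0.png",p); np.save(f"{n}_d.npy",d)
    i=viewer.camera_info(n); print(n,i); R=cv2.Rodrigues(np.array(i["rvec"],float))[0]; print("cam pos",-R.T@np.array(i["tvec"]).ravel())
print(current_t(),current_gripper_width(),current_tool_rot())
E
```

```text
pics
scene {'mtx': array([[412.66951794,   0.        , 320.05817768],
       [  0.        , 412.66951794, 200.53626618],
       [  0.        ,   0.        ,   1.        ]]), 'dist_coeffs': array([-0.1104656,  0.       ,  0.       ,  0.       ,  0.       ]), 'rvec': array([ 2.49124566,  0.76973913, -0.19501632]), 'tvec': array([-0.50394888, -0.16480556,  1.23397488])}
cam pos [ 0.84343942 -0.37405139  0.97596868]
top {'mtx': array([[383.1546485 ,   0.        , 319.41728792],
       [  0.        , 383.1546485 , 193.59340053],
       [  0.        ,   0.        ,   1.        ]]), 'dist_coeffs': array([0.01698711, 0.        , 0.        , 0.        , 0.        ]), 'rvec': array([ 2.18166437, -2.17913255,  0.10947984]), 'tvec': array([0.06476251, 0.58226458, 0.9699255 ])}
cam pos [0.49283219 0.07582746 1.01752067]
0.1 0.08539799235980917 [-3.14038476e+00 -1.38518113e-04  2.81378987e+00]
```

View pics/scene0.png

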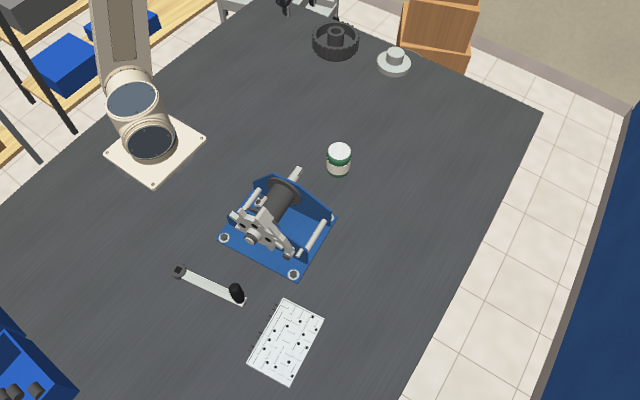

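View pics/top0.png

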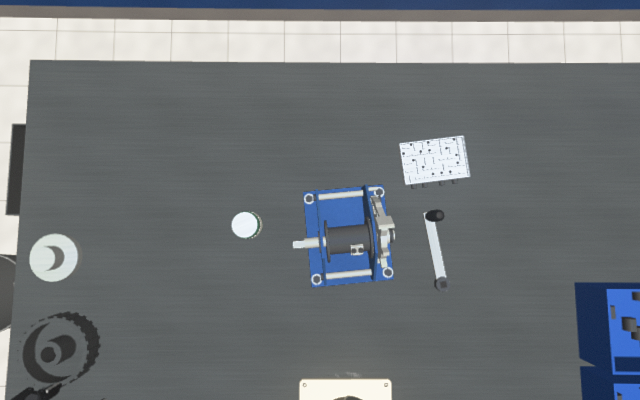

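The scene picture shows the winch at about (275,230), the crank at (210,285), the valve body at (287,340) and the tin at (339,158). The top picture has the winch at (348,238) with the wheel on its right (-y) side. I'll enlarge both.

Run:
```python
import cv2
a=cv2.imread("pics/top0.png")[175:295,285:405]; b=cv2.imread("pics/scene0.png")[160:290,210:345]
cv2.imwrite("pics/topc.png",cv2.resize(a,(600,600),interpolation=cv2.INTER_CUBIC))
cv2.imwrite("pics/scenec.png",cv2.resize(b,None,fx=4.6,fy=4.6,interpolation=cv2.INTER_CUBIC))
```

```text
(no output)
```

View pics/topc.png

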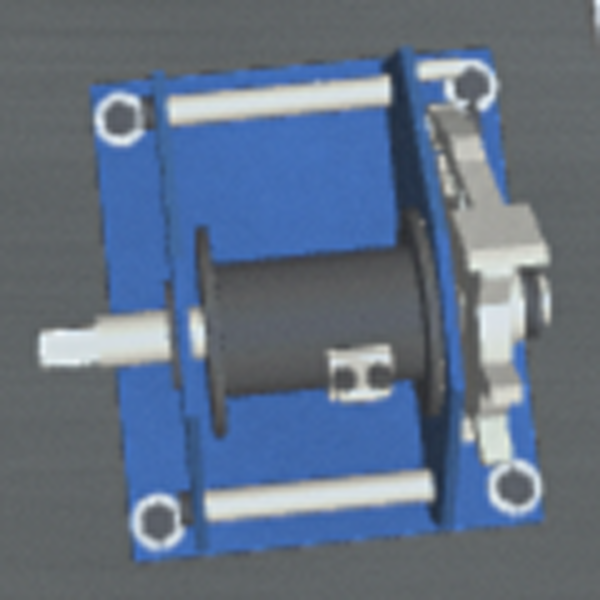

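View pics/scenec.png

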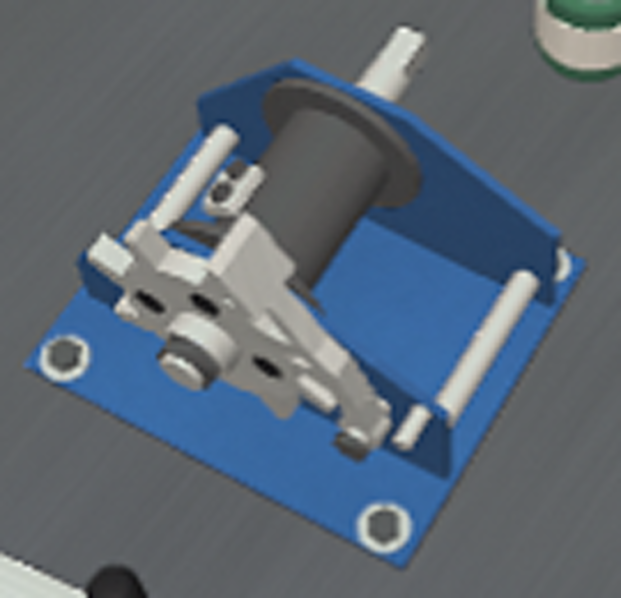

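Base-plate corners in the top crop (5x) are (92,87), (490,47), (543,522) and (135,562). In the scene crop they are (585,262), (402,566) and (25,365). The pawl tab is at top crop (468..548, 205..268). I'll fit the winch pose from the corners and check it against the tab and the top tooth.

```bash
cat > h.py <<'E'
from cell import *
import cv2,numpy as np
from scipy.optimize import least_squares
I={n:viewer.camera_info(n) for n in("scene","top")}
def proj(n,P):
    i=I[n]; return cv2.projectPoints(np.array(P,float).reshape(-1,3),i["rvec"],i["tvec"],i["mtx"],i["dist_coeffs"])[0].reshape(-1,2)
def W(p,P):
    P=np.array(P,float).reshape(-1,3)/1000; c,s=np.cos(p[2]),np.sin(p[2])
    return np.c_[p[0]+c*P[:,0]-s*P[:,1],p[1]+s*P[:,0]+c*P[:,1],P[:,2]]
def tooth(q,y=0,r=75): a=q-.471; return [r*np.sin(a),y,100+r*np.cos(a)]
E
python3 - <<'E'
from h import *
C=[[132,175,8],[132,-40,8],[-118,-40,8],[-118,175,8]]
t=np.array([[92,87],[490,47],[543,522],[135,562]])/5+[285,175]-.4
s=np.array([[585,262],[402,566],[25,365]])/4.6+[210,160]-.4
f=lambda p:np.r_[(proj("top",W(p,C))-t).ravel(),(proj("scene",W(p,C[:3]))-s).ravel()]
o=least_squares(f,[.45,0,.0]); p=o.x; print(p,f(p).round(2)); np.save("pose.npy",p)
P=[[20,17,203],[20,-17,203],[88,-7,68]]
tc=lambda x:((x+.4-[285,175])*5).round(); sc=lambda x:((x+.4-[210,160])*4.6).round()
print(tc(proj("top",W(p,P))),sc(proj("scene",W(p,P))))
for q in(-.22,-.15,-.08): 
  T=[tooth(q,-7),tooth(q,7)]; print(q,tc(proj("top",W(p,T))).tolist(),sc(proj("scene",W(p,T))).tolist())
# depth check on tab & positions of bystanders
def back(n,u,v,d):
    i=I[n]; x=cv2.undistortPoints(np.array([[[u,v]]],float),i["mtx"],i["dist_coeffs"])[0,0]; R=cv2.Rodrigues(i["rvec"])[0]
    return R.T@(np.r_[x,1]*d-i["tvec"].ravel())
d=np.load("top_d.npy")
for nm,u,v in(("tab",285+508/5,175+240/5),("tin",246,225),("valve",434,160),("crankgrip",434,215),("crankend",440,284),("tooth",285+500/5,175+385/5)): 
  X=back("top",u,v,d[int(v),int(u)]); c,s_=np.cos(p[2]),np.sin(p[2]); e=X[:2]-p[:2]
  print(nm,X.round(3),"winch",(np.array([c*e[0]+s_*e[1],-s_*e[0]+c*e[1]])*1000).round())
E
```

```text
[ 0.47565535 -0.07760453  0.09744807] [-0.27 -0.77  0.78 -0.48  0.97 -0.2   0.08  0.03  0.4  -0.95  0.07 -0.33
 -0.71 -1.13]
[[471. 265.]
 [551. 258.]
 [459. 124.]] [[245. 211.]
 [205. 266.]
 [357. 433.]]
-0.22 [[525.0, 413.0], [494.0, 416.0]] [[113.0, 237.0], [129.0, 215.0]]
-0.15 [[525.0, 404.0], [494.0, 407.0]] [[119.0, 237.0], [135.0, 216.0]]
-0.08 [[525.0, 394.0], [494.0, 397.0]] [[125.0, 238.0], [141.0, 216.0]]
tab [ 0.504 -0.076  0.198] winch [28. -2.]
tin [0.5   0.244 0.082] winch [ 56. 318.]
valve [ 0.671 -0.234  0.028] winch [ 179. -175.]
crankgrip [ 0.524 -0.208  0.103] winch [  36. -134.]
crankend [ 0.352 -0.24   0.03 ] winch [-139. -150.]
tooth [ 0.441 -0.078  0.166] winch [-35.   3.]
```

The pose fits to under 1 px and the tab matches its prediction within about 1 mm. Next I close the fingers, move to the -x side of the tab and check the fingertip height by camera.

```bash
cat >> h.py <<'E'
p=np.load("pose.npy") if __import__("os").path.exists("pose.npy") else None
ORI=[np.pi,0,p[2]-np.pi]
def tip(x,z,y=0): return W(p,[x,y,z+25])[0]   # TCP for fingertip at winch (x,y,z) mm
def wx():
    e=np.array(current_ee_pos()); c,s=np.cos(p[2]),np.sin(p[2]); d=e[:2]-p[:2]
    return (np.r_[c*d[0]+s*d[1],-s*d[0]+c*d[1],e[2]-.025]*1000).round(1)
def crop(n,name,a,b,k=4.6):
    im=viewer.camera(n)[0][a[1]:b[1],a[0]:b[0]]; cv2.imwrite(f"pics/{name}.png",cv2.resize(im,None,fx=k,fy=k,interpolation=cv2.INTER_CUBIC))
E
python3 - <<'E'
from h import *
grab(20)
r.goto(tip(-40,270),ORI); print(current_joints(),current_t())
r.move_straight(tip(-40,195),speed=.1)
print(wx(),current_gripper_width(),current_t())
crop("scene","s1",(210,120),(345,250))
c=[[-40+a,b,195] for a in(-11,11) for b in(-14.5,14.5)]
print(((proj("scene",W(p,c))+.4-[210,120])*4.6).round())
E
```

```text
[-3.73499420e-01  6.59568139e-02 -1.19224773e-01  1.38563055e+00
  1.00069347e-04 -4.71572607e-01] 3.2083
[-3.970e+01 -1.000e-01  1.955e+02] -0.00025558899279863595 4.1083
[[ 86. 391.]
 [121. 346.]
 [124. 410.]
 [158. 365.]]
```

View pics/s1.png

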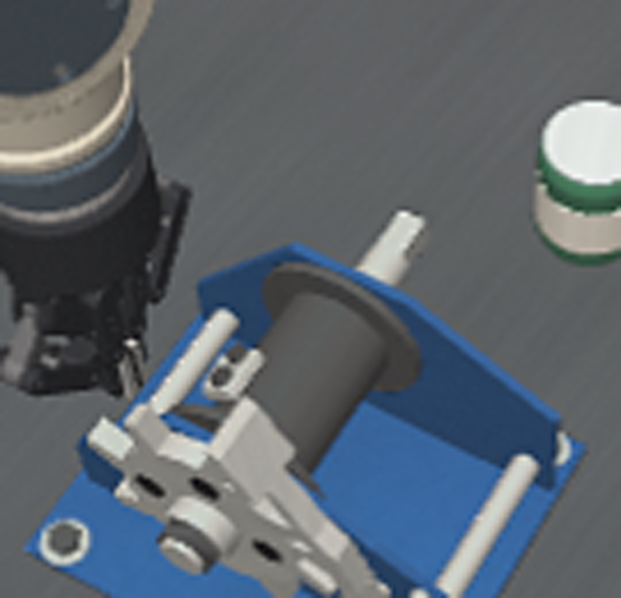

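The fingertip sits at about (125,395), against a predicted (122,378)-(124,410), so the 25 mm tip offset holds. Next I throw the pawl over.

Run:
```python
from h import *
r.move_straight(tip(-25,185),speed=.1); print(wx(),current_ft_force())
for x in(10,30,50,70,90,108):
    s=r.move_straight(tip(x,185),speed=.06,f_stop=12); print(s,wx(),np.round(current_ft_force(),1),current_t())
    if s: break
r.hold(.3)
crop("scene","s2",(230,140),(365,270))
```

```text
[-2.470e+01  1.000e-01  1.846e+02] [ 0.73001009  0.29772521 -0.54594599]
False [9.900e+00 1.000e-01 1.848e+02] [-0.4  0.5 -1.6] 5.225
False [ 30.2   0.  184.7] [-0.1 -0.9  0.8] 5.7083
False [5.020e+01 1.000e-01 1.847e+02] [-0.7 -1.2  0.3] 6.1917
False [ 70.2   0.  184.8] [-0.7  0.5 -0.5] 6.675
False [9.020e+01 1.000e-01 1.847e+02] [-0.9  0.  -1. ] 7.1583
False [108.2   0.  184.7] [-0.6  0.2 -0.7] 7.6083
```

View pics/s2.png

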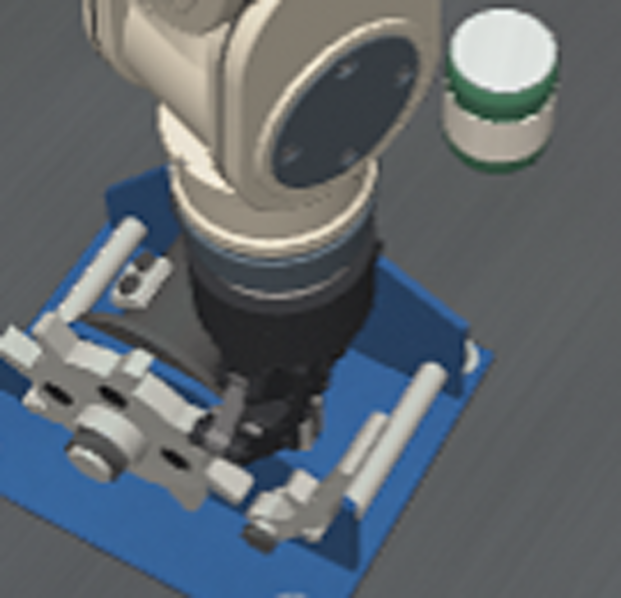

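The pawl is thrown over at (300,490) and the wheel top is free. Next I back off and push the wheel one notch.

Run:
```python
from h import *
r.move_straight(tip(-72,188),speed=.15)
i=viewer.camera("top")[0][175:295,285:405]
s=r.move_straight(tip(-72,151),speed=.1,f_stop=10); print(s,wx())
for x,z in((-56,151),(-45,153),(-30,156),(-20,158),(-14,159)):
    s=r.move_straight(tip(x,z),speed=.05,f_stop=15); print(s,wx(),np.round(current_ft_force(),1),current_t())
    if s: break
r.hold(.3)
```

```text
False [-71.8  -0.  151.1]
False [-55.8   0.  151. ] [ 0.5 -0.5  0.9] 10.3417
False [-44.8  -0.  153.1] [-0.2 -0.6  0.5] 10.7167
False [-29.8  -0.  156. ] [-1.2  0.7  0.1] 11.175
False [-19.8   0.  157.9] [0.6 0.1 0.2] 11.525
False [-1.400e+01  1.000e-01  1.588e+02] [-1.4 -0.6  0.1] 11.8
```

Run:
```python
from h import *
r.move_straight(tip(-17,160),speed=.05); r.move_straight(tip(-17,255),speed=.15); r.move_straight(tip(-120,255),speed=.2)
r.hold(.2); crop("scene","s3",(210,160),(345,290))
sc=lambda x:((x+.4-[210,160])*4.6).round()
for q in(.45,.55,.65): print(q,sc(proj("scene",W(p,[tooth(q,-7),tooth(q,7)]))).tolist())
print(sc(proj("scene",W(p,[[145,-17,208],[145,17,208]]))).tolist(),current_t())
```

```text
0.45 [[186.0, 259.0], [202.0, 237.0]]
0.55 [[199.0, 266.0], [215.0, 244.0]]
0.65 [[212.0, 273.0], [228.0, 251.0]]
[[439.0, 379.0], [476.0, 320.0]] 14.05
```

View pics/s3.png

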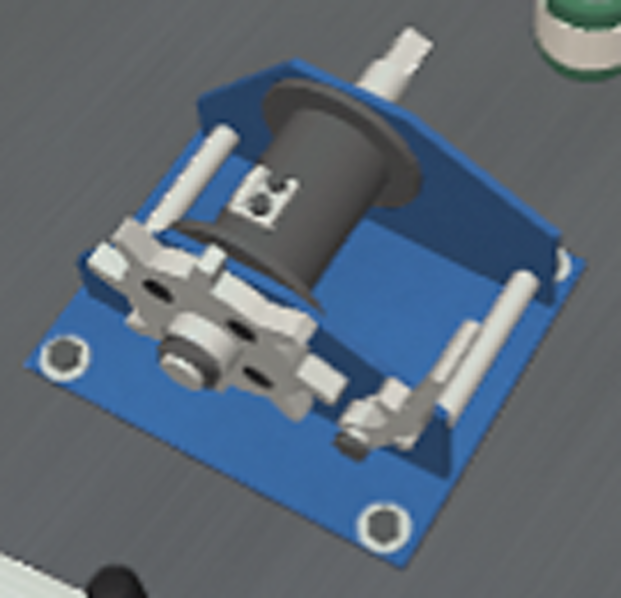

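The top tooth edge is at (200,267)-(215,244), so q is about 0.55, and the tab end is at (439..476, 320..379), on its stop. Next I tip the pawl back.

Run:
```python
from h import *
r.move_straight(tip(185,255),speed=.2)
s=r.move_straight(tip(185,187),speed=.12,f_stop=10); print(s,wx())
for x in(150,125,105,90,75,60,50):
    s=r.move_straight(tip(x,187),speed=.06,f_stop=12); print(s,wx(),np.round(current_ft_force(),1),current_t())
    if s: break
r.hold(.3)
r.move_straight(tip(75,190),speed=.1); r.move_straight(tip(110,255),speed=.15); r.move_straight(tip(190,260),speed=.2)
r.hold(.2); crop("scene","s4",(210,160),(345,290))
sc=lambda x:((x+.4-[210,160])*4.6).round()
print(sc(proj("scene",W(p,[[20,-17,203],[20,17,203]]))).tolist())
crop("top","t4",(285,175),(405,295),5); print(((proj("top",W(p,[[20,-17,203],[20,17,203]]))+.4-[285,175])*5).round().tolist(),current_t())
a=cv2.imread("pics/s4.png")[:480,:400];b=cv2.imread("pics/t4.png")[100:580,200:]
cv2.imwrite("pics/both.png",np.hstack([a,b]))
```

```text
False [ 1.851e+02 -1.000e-01  1.879e+02]
False [150.1  -0.  187.2] [ 0.4  0.  -0.5] 17.175
False [ 1.249e+02 -1.000e-01  1.873e+02] [ 0.3 -0.3  0.2] 17.7417
False [104.8  -0.  187.3] [-0.5  0.2 -0.9] 18.225
False [ 89.7  -0.  187.2] [ 0.1  0.4 -0.2] 18.625
False [ 74.7  -0.  187.2] [ 0.5 -0.4  0.3] 19.025
False [ 59.7  -0.  187.2] [ 0.2  0.4 -0.1] 19.425
False [ 49.7  -0.  187.1] [ 0.6 -0.8 -0.3] 19.7417
[[205.0, 266.0], [245.0, 211.0]]
[[551.0, 258.0], [471.0, 265.0]] 21.9333
```

View pics/both.png

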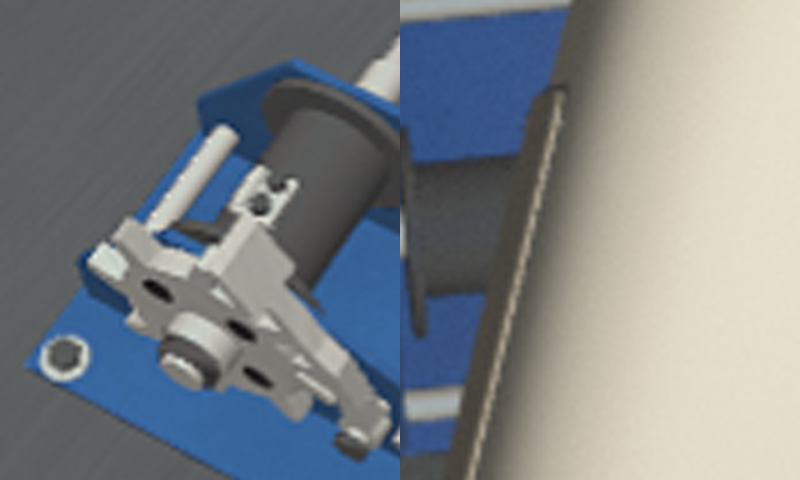

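The tab end is at (205,267)-(245,212), within 2 px of the seated prediction. The wheel hasn't moved and the arm is clear, so I hand it in.

```bash
python3 -c "
from cell import *
print(job.finish_job())"
```

```text
the job is handed in; nothing more can be done
None
```

The job is handed in: I threw the pawl over, pushed the wheel back one notch (to about 0.55 rad) and dropped the pawl back home; the last picture showed it seated with the arm clear, but the call returned no verdict.

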